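# Feel along the weld bead of a test coupon

### The arm

A 6-joint arm with a two-finger parallel gripper is mounted at the origin on the work surface. World frame = base frame: x ahead of the robot, y to its left, z up, the work surface at z = 0. Lengths are in m, angles in rad, forces in N, time in s.
With the tool pointing down it reaches from about 0.25 to 0.725 m from the base axis. Payload 4 kg.
Tool frame: the origin (TCP) lies between the finger pads, 19 mm behind the fingertips; this is the grasp point; z points along the fingers, y is the line along which they close (so a half turn about z gives the same grasp; the last joint's range is limited). The gripper opens to 85 mm and grips with 20 to 120 N. Pads are 22 mm wide; open, the fingers measure 114 mm over their backs; the gripper's body (76 mm by 85 mm) begins 54 mm behind the grasp point. The pads swing forward as they close: fully open they stand 13 mm farther back than shut.
Start: joints at [1.278, 0.241, 0.005, 1.335, 0, 1.571], TCP at [0.144, 0.479, 0.25] pointing down, gripper open.
Joint ranges: [-2.72, 2.72], [-1.05, 1.87], [-1.09, 1.28], [-1.99, 2.15], [-1.42, 1.44], [-3.14, 3.14]. Speed limits (rad/s): [2.79, 2.79, 3.14, 3.14, 3.14, 3.14].

### API

Orientations are given as a unit quaternion [x, y, z, w].
In Python, from workcell import bot gives the robot as it stands. The module is installed in compiled form; this text tells all that it offers.
- The arm moves only by the tool jog_arm, never from a script. Its argument "deltas" is a list of rows, each an object with "fingers": the opening, from 0 (shut) to 1 (fully open); "delta_pos": the shift along the tool's x, y, z normalised to -1 to 1, where 1 is 300 mm, a list of three; "yaw": the turn about the tool's z normalised to -1 to 1, where 1 is pi/4 rad. A call has 1 to 12 rows; each row is the pose to reach, as a shift and turn from the pose commanded when the call began, along the tool's axes at that moment; what a row does not reach only later rows make up. A row lasts 1/10 s, in which the tool goes at most 50 mm and 8.59 degrees, less where a joint would pass 70% of its speed; a pose out of reach is approached as far as the arm can. A call with a number of a shift or a turn outside -1 to 1 is refused whole. A call with a gripper value outside its range is refused whole. The fingers move at their own pace and stop on an object; the grip force is fixed at half the most. Time passes only in rows, so rows that repeat a pose let the fingers close. It gives the time, the measured TCP pose, the force, the opening and the grip force at its end, in the units of the state.
- bot.get_obs(): the state, without advancing time (a new reading comes with each control period).
- bot.camera(name): name is "side" or "top" or "wrist"; returns a dict with "image" (400x640x3 uint8, red, green, blue), "range_z" (400x640 float32, m along the optical axis (not along the pixel's ray), 0 where there is no reading), "fx", "fy", "cx", "cy" (pixels), "rvec" (rotation vector, rad) and "tvec" (3), from world to camera coordinates, as OpenCV has them. Camera axes: x right, y down, z forward; pixel columns grow to the right and rows downward; lengths in m; the calibration is good to about 2 mm. A picture is of the moment at which its call begins.
- bot.job_done(): hands the job in; it is judged then, once.
The state is a dict: "clock": time; "joint_pos": joint angles; "joint_vel": joint speeds; "tau": joint torques, N m; "eef_pos": TCP position; "tool_rot": TCP orientation; "ft_force": force on the tool from outside, world axes, zero at the start; "ft_torque": the same for the moment, N m; "grip_width": finger opening in m; "grasp_force": force on a finger pad.
Only numpy, scipy, OpenCV 4.12 (cv2) and the standard library are available. Lean on these libraries where they do the work, as an engineer would, in place of code of your own. Each camera call takes 0.05 s, during which the arm holds its last target. There are 200 camera calls.

### The job

Check the weld by feel: with the gripper closed and pointing straight down, set the fingertips gently on the bright S-shaped weld bead at the end by the red puck and run them slowly along its crest, touching lightly all the way round the bends, to the end by the yellow puck, then lift off clear. Do not press hard, do not pick the coupon out of its blue platen, and leave the pucks, the specimens and everything else where they stand.

Things in the scene. Friction and masses are not known exactly. Their poses are not given: they have to be found in the camera images.
- stage: grey inspection stage fixed to the bench, base plate 170 x 300 x 12 mm; origin at the centre of its underside on the bench, its long side along its own y, z up. Above it a blue platen (76 x 202 mm) floats on four springs
- platen (a joint): how far the blue platen has sunk on its springs, in m: 0 at rest, 0.012 bottomed. It starts to sink at 2.3 to 3.7 N of push straight down and needs about 0.5 N more per mm (about 9 N at the bottom); it rises again by itself
- nest (a point): centre of the platen's upper face, 38 mm above the bench at rest, on which the coupon lies loose inside a 4 mm high rim with 2 mm of play; z up
- coupon: dark metal weld coupon, 64 x 190 x 10 mm, about 0.33 kg, lying loose in the blue platen; origin at the centre of its underside, long side along its own y. A bright S-shaped weld bead, 13 mm wide and standing 4 mm proud of the upper face, runs along it from end to end
- bead0 (a point): end point of the bead, at the coupon's -y end, on the crest, 14 mm above the coupon's underside and 52 mm above the bench at rest (neighbouring points are 20 mm apart along the coupon; the bead swings up to 12 mm to each side of its midline; straight lines from point to point follow it within 1 mm)
- bead1 (a point): point 1 on the way along the bead, on the crest, 14 mm above the coupon's underside and 52 mm above the bench at rest (neighbouring points are 20 mm apart along the coupon; the bead swings up to 12 mm to each side of its midline; straight lines from point to point follow it within 1 mm)
- bead2 (a point): point 2 on the way along the bead, on the crest, 14 mm above the coupon's underside and 52 mm above the bench at rest (neighbouring points are 20 mm apart along the coupon; the bead swings up to 12 mm to each side of its midline; straight lines from point to point follow it within 1 mm)
- bead3 (a point): point 3 on the way along the bead, on the crest, 14 mm above the coupon's underside and 52 mm above the bench at rest (neighbouring points are 20 mm apart along the coupon; the bead swings up to 12 mm to each side of its midline; straight lines from point to point follow it within 1 mm)
- bead4 (a point): point 4 on the way along the bead, on the crest, 14 mm above the coupon's underside and 52 mm above the bench at rest (neighbouring points are 20 mm apart along the coupon; the bead swings up to 12 mm to each side of its midline; straight lines from point to point follow it within 1 mm)
- bead5 (a point): point 5 on the way along the bead, on the crest, 14 mm above the coupon's underside and 52 mm above the bench at rest (neighbouring points are 20 mm apart along the coupon; the bead swings up to 12 mm to each side of its midline; straight lines from point to point follow it within 1 mm)
- bead6 (a point): point 6 on the way along the bead, on the crest, 14 mm above the coupon's underside and 52 mm above the bench at rest (neighbouring points are 20 mm apart along the coupon; the bead swings up to 12 mm to each side of its midline; straight lines from point to point follow it within 1 mm)
- bead7 (a point): point 7 on the way along the bead, on the crest, 14 mm above the coupon's underside and 52 mm above the bench at rest (neighbouring points are 20 mm apart along the coupon; the bead swings up to 12 mm to each side of its midline; straight lines from point to point follow it within 1 mm)
- bead8 (a point): end point of the bead, at the coupon's +y end, on the crest, 14 mm above the coupon's underside and 52 mm above the bench at rest (neighbouring points are 20 mm apart along the coupon; the bead swings up to 12 mm to each side of its midline; straight lines from point to point follow it within 1 mm)
- puck_red: loose red marker puck, 24 mm across, 14 mm tall, on the grey base plate beyond one end of the coupon (about 45 mm from that end of the bead): the end to START from; origin at the centre of its underside
- puck_yellow: loose yellow marker puck of the same size beyond the other end: the end to FINISH at; origin at the centre of its underside
- mount_a: loose black mounted specimen, 30 mm across, 20 mm tall, on the base plate on the stage's +x side of the coupon; leave alone; origin under its centre
- mount_b: another black mounted specimen like mount_a; leave alone
- polish: white bottle, 60 mm across, 150 mm tall, on the bench at the left; leave alone; origin under its centre
- jar: amber jar with black lid, 70 mm across, 80 mm tall, on the bench at the right; leave alone; origin under its centre
- refblock: round steel reference block, 64 mm across, 15 mm tall, on the bench at the right; leave alone; origin under its centre
- pastepot: small green pot with white lid, 50 mm across, 50 mm tall, on the bench at the left; leave alone; origin under its centre
There are look-alikes about, which are no part of the job. There is more than one size of the coupon; the one meant has the size given above.

How it is judged:
On the way, in this order (a step that is already met when the one before it is completed fails the run):
1. the closed fingertips touch the bead at the end by the red puck (tool centre within 9 mm sideways, contact over 0.3 N, the tips on the crest) (((horizontal distance between puck_red and bead0 below 0.085 m and horizontal distance between the grasp point and bead0 below 0.009 m) or (horizontal distance between puck_red and bead8 below 0.085 m and horizontal distance between the grasp point and bead8 below 0.009 m)) and contact force between the fingers and coupon above 0.3 N and z of the grasp point in the frame of coupon between 0.024 and 0.045 m), for 0.04 s.
2. the fingertips touch the bead at 1/8 of its length from the red puck's end (tool centre within 9 mm sideways, contact over 0.3 N, the tips on the crest) (((horizontal distance between puck_red and bead0 below 0.085 m and horizontal distance between the grasp point and bead1 below 0.009 m) or (horizontal distance between puck_red and bead8 below 0.085 m and horizontal distance between the grasp point and bead7 below 0.009 m)) and contact force between the fingers and coupon above 0.3 N and z of the grasp point in the frame of coupon between 0.024 and 0.045 m), for 0.04 s.
3. the fingertips touch the bead at 2/8 of its length from the red puck's end (tool centre within 9 mm sideways, contact over 0.3 N, the tips on the crest) (((horizontal distance between puck_red and bead0 below 0.085 m and horizontal distance between the grasp point and bead2 below 0.009 m) or (horizontal distance between puck_red and bead8 below 0.085 m and horizontal distance between the grasp point and bead6 below 0.009 m)) and contact force between the fingers and coupon above 0.3 N and z of the grasp point in the frame of coupon between 0.024 and 0.045 m), for 0.04 s.
4. the fingertips touch the bead at 3/8 of its length from the red puck's end (tool centre within 9 mm sideways, contact over 0.3 N, the tips on the crest) (((horizontal distance between puck_red and bead0 below 0.085 m and horizontal distance between the grasp point and bead3 below 0.009 m) or (horizontal distance between puck_red and bead8 below 0.085 m and horizontal distance between the grasp point and bead5 below 0.009 m)) and contact force between the fingers and coupon above 0.3 N and z of the grasp point in the frame of coupon between 0.024 and 0.045 m), for 0.04 s.
5. the fingertips touch the bead at 4/8 of its length from the red puck's end (tool centre within 9 mm sideways, contact over 0.3 N, the tips on the crest) (((horizontal distance between puck_red and bead0 below 0.085 m and horizontal distance between the grasp point and bead4 below 0.009 m) or (horizontal distance between puck_red and bead8 below 0.085 m and horizontal distance between the grasp point and bead4 below 0.009 m)) and contact force between the fingers and coupon above 0.3 N and z of the grasp point in the frame of coupon between 0.024 and 0.045 m), for 0.04 s.
6. the fingertips touch the bead at 5/8 of its length from the red puck's end (tool centre within 9 mm sideways, contact over 0.3 N, the tips on the crest) (((horizontal distance between puck_red and bead0 below 0.085 m and horizontal distance between the grasp point and bead5 below 0.009 m) or (horizontal distance between puck_red and bead8 below 0.085 m and horizontal distance between the grasp point and bead3 below 0.009 m)) and contact force between the fingers and coupon above 0.3 N and z of the grasp point in the frame of coupon between 0.024 and 0.045 m), for 0.04 s.
7. the fingertips touch the bead at 6/8 of its length from the red puck's end (tool centre within 9 mm sideways, contact over 0.3 N, the tips on the crest) (((horizontal distance between puck_red and bead0 below 0.085 m and horizontal distance between the grasp point and bead6 below 0.009 m) or (horizontal distance between puck_red and bead8 below 0.085 m and horizontal distance between the grasp point and bead2 below 0.009 m)) and contact force between the fingers and coupon above 0.3 N and z of the grasp point in the frame of coupon between 0.024 and 0.045 m), for 0.04 s.
8. the fingertips touch the bead at 7/8 of its length from the red puck's end (tool centre within 9 mm sideways, contact over 0.3 N, the tips on the crest) (((horizontal distance between puck_red and bead0 below 0.085 m and horizontal distance between the grasp point and bead7 below 0.009 m) or (horizontal distance between puck_red and bead8 below 0.085 m and horizontal distance between the grasp point and bead1 below 0.009 m)) and contact force between the fingers and coupon above 0.3 N and z of the grasp point in the frame of coupon between 0.024 and 0.045 m), for 0.04 s.
9. the fingertips touch the bead at the end by the yellow puck (tool centre within 9 mm sideways, contact over 0.3 N, the tips on the crest) (((horizontal distance between puck_red and bead0 below 0.085 m and horizontal distance between the grasp point and bead8 below 0.009 m) or (horizontal distance between puck_red and bead8 below 0.085 m and horizontal distance between the grasp point and bead0 below 0.009 m)) and contact force between the fingers and coupon above 0.3 N and z of the grasp point in the frame of coupon between 0.024 and 0.045 m), for 0.04 s.
At the end, for the whole second after the job is handed in: The bead has been touched all along in order from the red puck's end to the yellow puck's end; the coupon lies flat and at rest in the platen (within 3 mm in height, 6 mm sideways), the platen has risen to within 2 mm of its rest height, and no other loose thing has moved 20 mm or more (z of coupon in the frame of nest between -0.003 and 0.003 m and horizontal distance between coupon and nest below 0.006 m and angle between coupon's own z axis and vertical below 0.05 rad and value of joint platen below 0.002 m and linear speed of coupon below 0.02 m/s and distance of each of puck_red, puck_yellow, mount_a, mount_b, polish, jar, refblock, pastepot from where it was at the start of the episode below 0.02 m).
It fails at once if the coupon is pressed with more than 18 N (contact force between the fingers and coupon above 18 N).
It fails at once if the coupon is lifted more than 6 mm off the platen (z of coupon in the frame of nest above 0.006 m).
It fails at once if a bystander (puck, specimen, bottle, jar, block, pot) is moved more than 20 mm (distance of any of puck_red, puck_yellow, mount_a, mount_b, polish, jar, refblock, pastepot from where it was at the start of the episode above 0.02 m).
It also fails if it takes over 45 s, if anything falls off the work surface, if the arm or the gripper's body presses on something with over 40 N, if the wrist force passes 120 N, or if a joint passes its speed limit or range.

## Working session

There is one attempt and no reset: what is moved stays moved. The work goes in short steps, Python scripts to look and compute and a tool call to move; the robot and the scene stay as the last step left them, time stands still between calls to the robot, and variables do not carry over. Pictures are saved under pics/ and viewed, at most 10 in all, crops included, and the job is handed in when it is done.

Besides the shell and the picture viewer there is one more tool, called after "Request:" by a JSON object that holds its "api" and its "payload", one argument or row to a line. jog_arm: Moves the arm, as the interface text tells. Scaled input: -1 to 1 covers 300 mm each way for a shift and pi/4 rad each way for a turn. Its arguments: {"type":"object","properties":{"deltas":{"type":"array","items":{"type":"object","properties":{"fingers":{"type":"number"},"delta_pos":{"type":"array","items":{"type":"number"}},"yaw":{"type":"number"}}}}},"required":["deltas"]}

```bash
mkdir -p pics
cat > h.py <<'E'
import numpy as np, cv2
from workcell import bot
def cam(n):
    c=bot.camera(n); c['R']=cv2.Rodrigues(np.array(c['rvec'],float))[0]; c['t']=np.array(c['tvec'],float).ravel(); return c
def ray(c,uv,z):
    uv=np.atleast_2d(uv).astype(float)
    d=np.c_[(uv[:,0]-c['cx'])/c['fx'],(uv[:,1]-c['cy'])/c['fy'],np.ones(len(uv))]@c['R']
    o=-c['R'].T@c['t']; return o+d*((z-o[2])/d[:,2])[:,None]
def depth(c):
    v,u=np.mgrid[:400,:640]; Z=c['range_z']
    P=np.stack([(u-c['cx'])/c['fx']*Z,(v-c['cy'])/c['fy']*Z,Z],-1)
    return (P-c['t'])@c['R']
def save(n,im): cv2.imwrite('pics/'+n+'.png',cv2.cvtColor(im,cv2.COLOR_RGB2BGR))
E
python3 - <<'E'
from h import *
o=bot.get_obs(); print(o['clock'],o['eef_pos'],o['tool_rot'],o['ft_force'])
for n in('top','side'):
    c=cam(n); save(n,c['image']); np.savez(n+'.npz',**c); print(n,-c['R'].T@c['t'],c['fx'])
E
```

```text
0.0 [0.14415055 0.47814978 0.24910362] [ 1.45878807e-01  9.89301910e-01 -1.04328199e-03 -1.25269326e-04] [-0.0282011   0.0516113   1.12565153]
top [0.22640126 0.0147485  1.3619942 ] 439.873012697082
side [0.02008782 1.01567061 0.71065567] 488.08469434618763
```

View pics/top.png

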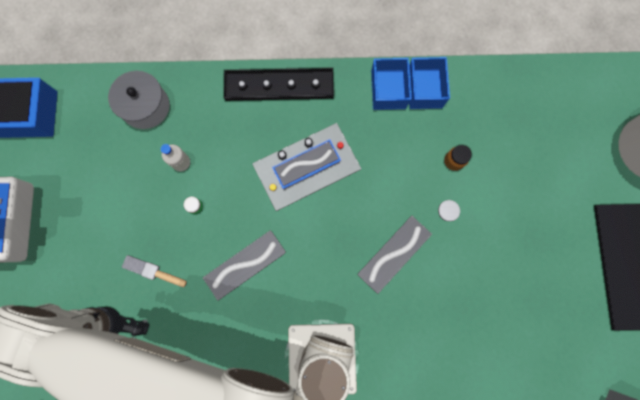

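View pics/side.png

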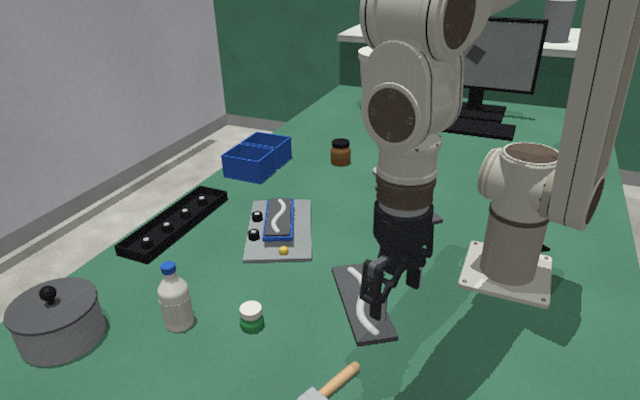

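The top view shows three bead-bearing plates: (306,164) in the blue platen on the grey stage between the red puck (340,145) and yellow puck (273,187), and larger loose ones at (245,265) and (395,255). The one in the platen fits the description. The side view confirms this, with the coupon at (279,218) and the yellow puck at (283,250).

Run:
```python
from h import *
c=dict(np.load('top.npz')); im=c['image'].astype(int)
save('crop',cv2.resize(c['image'][115:215,240:375],None,fx=5,fy=5,interpolation=cv2.INTER_CUBIC))
P=depth(c)
roi=np.zeros((400,640),bool); roi[120:212,250:362]=1
r,g,b=im[...,0],im[...,1],im[...,2]
M={'red':(r>g+70)&(r>b+70),'yel':(r>b+70)&(g>b+50),'blue':(b>r+50)&(b>g+30),'grey':(abs(r-g)<12)&(abs(b-g)<25)&(r>110)}
for k,m in M.items():
    m=m&roi; uv=np.argwhere(m)[:,::-1]
    z={'red':.026,'yel':.026,'blue':.042,'grey':.012}[k]
    print(k,len(uv),uv.mean(0),ray(c,uv.mean(0),z),np.median(P[m][:,2]))
    W=ray(c,uv,z)[:,:2]; print(cv2.minAreaRect((W*1000).astype(np.float32)))
m=roi&M['grey']&(r>185); lab=cv2.connectedComponentsWithStats(m.astype(np.uint8))
i=1+np.argmax(lab[2][1:,4]); m=lab[1]==i; uv=np.argwhere(m)[:,::-1]; print(lab[2],np.median(P[m][:,2]))
W=ray(c,uv,.052); print(W[W[:,1].argmin()],W[W[:,1].argmax()])
o=bot.get_obs();print(o['clock'],o['grip_width'])
```

```text
red 30 [339.8        144.66666667] [[ 0.64329392 -0.07408908  0.026     ]] 0.02565158664761929
((643.8707885742188, -73.17935943603516), (15.883649826049805, 16.45916175842285), 88.79905700683594)
yel 36 [272.5        186.83333333] [[0.5114936  0.13906903 0.026     ]] 0.02524043987148722
((511.0034484863281, 139.07725524902344), (15.528458595275879, 19.134464263916016), 89.76136016845703)
blue 468 [306.38247863 165.19230769] [[0.57435224 0.03250255 0.042     ]] 0.04116121121584444
((580.4949340820312, 32.59912872314453), (80.98548126220703, 203.04476928710938), 25.501148223876953)
grey 3952 [306.24139676 167.111083  ] [[0.57600888 0.03346195 0.012     ]] 0.013908353108736784
((579.8516845703125, 32.647857666015625), (167.4853057861328, 295.4593200683594), 25.49382209777832)
[[     0      0    640    400 255794]
 [   307    140      3      3      6]
 [   282    150     49     26    191]
 [   280    153      3      3      7]
 [   271    183      1      1      1]
 [   274    183      1      1      1]] 0.05184791135331287
[ 0.61544226 -0.04142279  0.052     ] [0.54233324 0.10748072 0.052     ]
0.1 0.08528138114481319
```

View pics/crop.png

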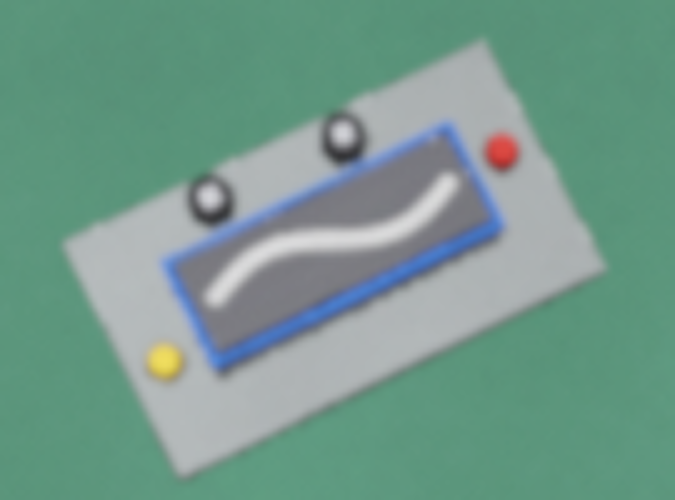

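The crop confirms it: bead from (455,180) by the red puck to (213,300) by the yellow one. The nest is at about (0.580, 0.033), long axis yaw 25.5°, and the rim, stage and bead depths agree with the text. Now I'll close the gripper and move over it.

Request:
{"api": "jog_arm", "payload": {
  "deltas": [
    {"delta_pos": [-0.13, -0.07, 0], "yaw": 0.17, "fingers": 0},
    {"delta_pos": [-0.26, -0.14, 0], "yaw": 0.34, "fingers": 0},
    {"delta_pos": [-0.39, -0.21, 0], "yaw": 0.5, "fingers": 0},
    {"delta_pos": [-0.52, -0.29, 0], "yaw": 0.67, "fingers": 0},
    {"delta_pos": [-0.65, -0.36, 0], "yaw": 0.83, "fingers": 0},
    {"delta_pos": [-0.78, -0.43, 0], "yaw": 1, "fingers": 0},
    {"delta_pos": [-0.9, -0.5, 0], "yaw": 1, "fingers": 0},
    {"delta_pos": [-0.9, -0.5, 0], "yaw": 1, "fingers": 0}
  ]
}}

```text
clock: 0.9
eef_pos: [0.362, 0.2538, 0.2496]
tool_rot: [0.517, 0.856, -0.001, 0.001]
ft_force: [-0.3, 0.6, -0.1]
grip_width: 0.0001
grasp_force: 0.0
```

Request:
{"api": "jog_arm", "payload": {
  "deltas": [
    {"delta_pos": [-0.15, 0.04, 0], "yaw": 0, "fingers": 0},
    {"delta_pos": [-0.3, 0.08, 0], "yaw": 0, "fingers": 0},
    {"delta_pos": [-0.45, 0.12, 0], "yaw": 0, "fingers": 0},
    {"delta_pos": [-0.6, 0.16, 0], "yaw": 0, "fingers": 0},
    {"delta_pos": [-0.75, 0.2, 0], "yaw": 0, "fingers": 0},
    {"delta_pos": [-0.9, 0.24, 0], "yaw": 0, "fingers": 0},
    {"delta_pos": [-0.98, 0.26, 0], "yaw": 0, "fingers": 0},
    {"delta_pos": [-0.98, 0.26, 0], "yaw": 0, "fingers": 0},
    {"delta_pos": [-0.98, 0.26, 0], "yaw": 0, "fingers": 0}
  ]
}}

```text
clock: 1.8
eef_pos: [0.5669, 0.0355, 0.2491]
tool_rot: [0.513, 0.858, -0.0, -0.001]
ft_force: [0.0, -0.1, 0.2]
grip_width: 0.0001
grasp_force: 0.0
```

Run:
```python
from h import *
c=cam('wrist'); save('w1',c['image']); np.savez('w1.npz',**c); print(-c['R'].T@c['t'],c['R'])
o=bot.get_obs();print(o['clock'],o['eef_pos'],o['tool_rot'],o['joint_pos'],o['ft_force'])
```

```text
[0.53024897 0.10429395 0.37271259] [[ 0.881355    0.47245014 -0.00205518]
 [ 0.45115391 -0.84031956  0.30053817]
 [ 0.14026229 -0.26580802 -0.95376757]]
1.85 [0.56655513 0.03598298 0.24942183] [ 5.12997704e-01  8.58389501e-01 -2.58969175e-04 -8.68104879e-04] [6.31477448e-02 3.78032225e-01 1.94546721e-01 1.38903522e+00
 5.56006326e-04 1.14049456e+00] [0.52118479 0.96494227 0.2458675 ]
```

View pics/w1.png

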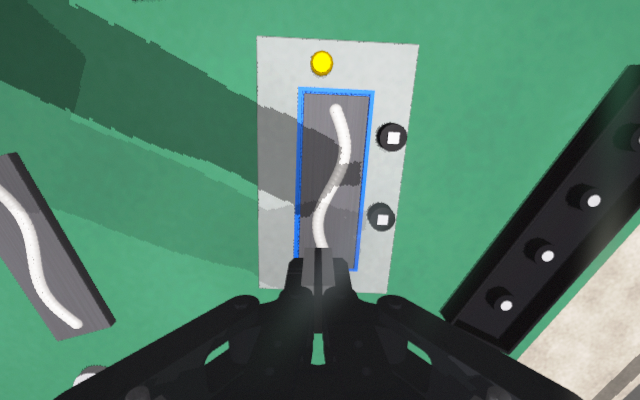

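The wrist view shows the bead from its yellow end (336,108) to about (320,248), where the fingers hide the red end. I'll step back past the red end and take a second view.

Request:
{"api": "jog_arm", "payload": {
  "deltas": [
    {"delta_pos": [-0.14, 0, 0], "yaw": 0, "fingers": 0},
    {"delta_pos": [-0.28, 0, 0], "yaw": 0, "fingers": 0},
    {"delta_pos": [-0.4, 0, 0], "yaw": 0, "fingers": 0},
    {"delta_pos": [-0.4, 0, 0], "yaw": 0, "fingers": 0},
    {"delta_pos": [-0.4, 0, 0], "yaw": 0, "fingers": 0}
  ]
}}

```text
clock: 2.35
eef_pos: [0.6235, -0.0697, 0.2497]
tool_rot: [0.513, 0.858, 0.0, -0.001]
ft_force: [0.2, -0.3, 0.1]
grip_width: 0.0003
grasp_force: 0.0
```

```bash
cat > m.py <<'E'
from h import *
def bead(c,ths=(None,)):
    im=c['image'].astype(int); P=depth(c); r,g,b=im[...,0],im[...,1],im[...,2]
    yaw=np.radians(25.5); ex=np.array([np.cos(yaw),np.sin(yaw)]); ey=np.array([-np.sin(yaw),np.cos(yaw)])
    n=np.array([.5805,.0326]); d=P[...,:2]-n; X=d@ex; Y=d@ey
    ins=(abs(X)<.031)&(abs(Y)<.1)&(P[...,2]<.07)&(P[...,2]>.02)&(c['range_z']>0)
    blue=(b>r+50)&(b>g+30)&(abs(X)<.06)&(abs(Y)<.12)&(P[...,2]>.03)&(P[...,2]<.06)
    W=ray(c,np.argwhere(blue)[:,::-1],.042)[:,:2]; print('rim',cv2.minAreaRect((W*1000).astype(np.float32)))
    for k,m in (('red',(r>g+70)&(r>b+70)),('yel',(r>b+70)&(g>b+50))):
        m=m&(abs(X)<.08)&(abs(Y)<.15)&(c['range_z']>0)
        if m.sum()>20: print(k,m.sum(),np.median(P[m],0),ray(c,np.argwhere(m)[:,::-1].mean(0),.026))
    # bead is brighter than plate at the same row/shade: use height+brightness
    plate=np.median(P[ins&(r<115)][:,2]) ; br=ins&(P[...,2]>plate+.0015)
    print('plate z',plate,'bead z',np.percentile(P[br][:,2],[50,90]),br.sum())
    m=br; lab=cv2.connectedComponentsWithStats(m.astype(np.uint8)); i=1+np.argmax(lab[2][1:,4]); m=lab[1]==i
    Q=ray(c,np.argwhere(m)[:,::-1],.051)[:,:2]-n; x=Q@ex;y=Q@ey; print('y range',y.min(),y.max())
    for yy in np.arange(-.08,.081,.01):
        s=abs(y-yy)<.003
        if s.sum()>10: a,bb=np.percentile(x[s],[3,97]); print('%.3f mid %.4f w %.4f'%(yy,(a+bb)/2,bb-a),n+ex*(a+bb)/2+ey*yy)
E
python3 - <<'E'
from m import *
c=cam('wrist'); save('w2',c['image']); np.savez('w2.npz',**c)
bead(dict(np.load('w1.npz'))); bead(c)
o=bot.get_obs();print(o['clock'],o['eef_pos'],o['ft_force'])
E
```

```text
rim ((581.9445190429688, 34.439598083496094), (75.90362548828125, 201.81809997558594), 25.4095516204834)
yel 440 [0.51393283 0.14086964 0.02515458] [[0.51404823 0.1407632  0.026     ]]
plate z 0.04753502479979709 bead z [0.05081403 0.05209765] 1760
y range -0.06644475434874889 0.08812710392977471
-0.060 mid -0.0056 w 0.0113 [ 0.6012361 -0.0239851]
-0.050 mid -0.0086 w 0.0107 [ 0.59423439 -0.01624546]
-0.040 mid -0.0094 w 0.0100 [ 0.58920169 -0.00756665]
-0.030 mid -0.0090 w 0.0102 [0.58531574 0.00165913]
-0.020 mid -0.0063 w 0.0121 [0.5834569 0.0118518]
-0.010 mid -0.0034 w 0.0115 [0.58177691 0.02212977]
-0.000 mid 0.0019 w 0.0124 [0.58223477 0.03342744]
0.010 mid 0.0060 w 0.0114 [0.58161034 0.04420889]
0.020 mid 0.0101 w 0.0105 [0.58096132 0.05497861]
0.030 mid 0.0131 w 0.0111 [0.57937036 0.06529905]
0.040 mid 0.0140 w 0.0102 [0.57589855 0.07472236]
0.050 mid 0.0133 w 0.0102 [0.5709635  0.08344775]
0.060 mid 0.0110 w 0.0111 [0.56460261 0.09149305]
0.070 mid 0.0076 w 0.0119 [0.55719786 0.09904045]
0.080 mid 0.0033 w 0.0117 [0.54905788 0.10623716]
rim ((590.93603515625, 15.70014953613
[... 370 characters left out ...]
]
-0.060 mid -0.0055 w 0.0118 [ 0.60136408 -0.02392406]
-0.050 mid -0.0080 w 0.0119 [ 0.59477137 -0.01598933]
-0.040 mid -0.0100 w 0.0108 [ 0.58868396 -0.00781359]
-0.030 mid -0.0094 w 0.0108 [0.58492364 0.00147211]
-0.020 mid -0.0069 w 0.0106 [0.58285526 0.01156483]
-0.010 mid -0.0027 w 0.0124 [0.58234903 0.02240266]
-0.000 mid 0.0022 w 0.0125 [0.58245905 0.03353442]
0.010 mid 0.0071 w 0.0116 [0.58257531 0.04466916]
0.020 mid 0.0107 w 0.0129 [0.58157442 0.05527104]
0.030 mid 0.0131 w 0.0112 [0.57938029 0.06530378]
0.040 mid 0.0137 w 0.0121 [0.57564012 0.0745991 ]
0.050 mid 0.0133 w 0.0107 [0.57101604 0.08347281]
2.4 [ 0.62334828 -0.06908058  0.24998557] [ 0.1405384   0.9813301  -0.25194706]
```

View pics/w2.png

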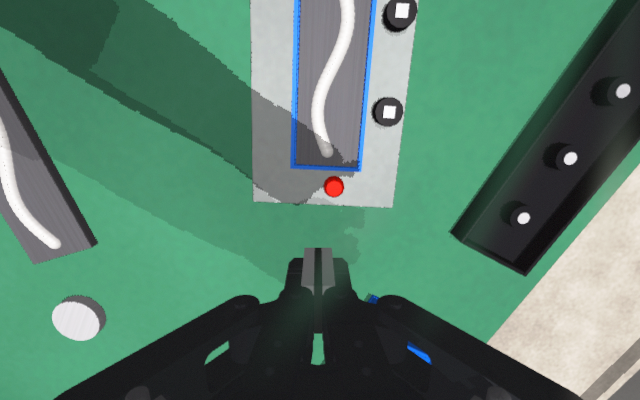

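Both wrist views show the bead, with its red end at (326,152) in w2, and they agree to about 1 mm. Crest is at z≈0.052, length 173 mm including the rounded ends, swing ±12 mm. The red end is at about (0.616, -0.038). Next I'll go above it and line the tool axes up with the stage.

Request:
{"api": "jog_arm", "payload": {
  "deltas": [
    {"delta_pos": [0.106, 0.028, 0.1], "yaw": 0.061, "fingers": 0},
    {"delta_pos": [0.106, 0.028, 0.25], "yaw": 0.061, "fingers": 0},
    {"delta_pos": [0.106, 0.028, 0.4], "yaw": 0.061, "fingers": 0},
    {"delta_pos": [0.106, 0.028, 0.5], "yaw": 0.061, "fingers": 0},
    {"delta_pos": [0.106, 0.028, 0.53], "yaw": 0.061, "fingers": 0},
    {"delta_pos": [0.106, 0.028, 0.53], "yaw": 0.061, "fingers": 0},
    {"delta_pos": [0.106, 0.028, 0.53], "yaw": 0.061, "fingers": 0}
  ]
}}

```text
clock: 3.1
eef_pos: [0.6176, -0.038, 0.0932]
tool_rot: [0.533, 0.846, 0.001, 0.001]
ft_force: [0.9, -0.4, 0.2]
grip_width: 0.0
grasp_force: 0.0
```

Run:
```python
from h import *
o=bot.get_obs();p=o['eef_pos'];q=o['tool_rot'];print(p,o['ft_force'],np.degrees(2*np.arctan2(q[1],q[0])))
c=cam('wrist'); save('w3',c['image'][:, 120:520])
y=np.radians(25.5);d=p[:2]-np.array([.5805,.0326]);print('stage',d@[np.cos(y),np.sin(y)],d@[-np.sin(y),np.cos(y)])
```

```text
[ 0.61759396 -0.03797111  0.09317362] [ 0.89708195 -0.40210976  0.16808072] 115.54654048447583
stage 0.003098818129544722 -0.07966580306584659
```

View pics/w3.png

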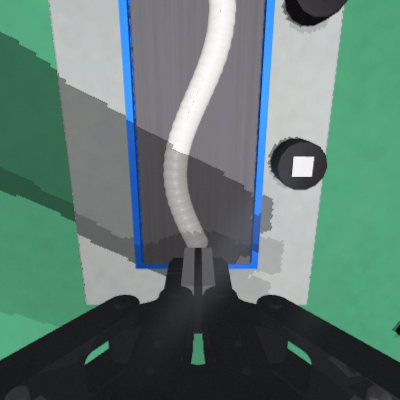

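The view (w3) shows the closed tips at (203,250), right on the bead's red end. Descending gently.

Request:
{"api": "jog_arm", "payload": {
  "deltas": [
    {"delta_pos": [0.0, -0.003, 0.03], "yaw": 0, "fingers": 0},
    {"delta_pos": [0.0, -0.003, 0.05], "yaw": 0, "fingers": 0},
    {"delta_pos": [0.0, -0.003, 0.056], "yaw": 0, "fingers": 0},
    {"delta_pos": [0.0, -0.003, 0.06], "yaw": 0, "fingers": 0},
    {"delta_pos": [0.0, -0.003, 0.064], "yaw": 0, "fingers": 0},
    {"delta_pos": [0.0, -0.003, 0.068], "yaw": 0, "fingers": 0},
    {"delta_pos": [0.0, -0.003, 0.072], "yaw": 0, "fingers": 0},
    {"delta_pos": [0.0, -0.003, 0.076], "yaw": 0, "fingers": 0},
    {"delta_pos": [0.0, -0.003, 0.08], "yaw": 0, "fingers": 0},
    {"delta_pos": [0.0, -0.003, 0.08], "yaw": 0, "fingers": 0}
  ]
}}

```text
clock: 4.15
eef_pos: [0.6158, -0.0392, 0.0673]
tool_rot: [0.534, 0.846, 0.0, 0.0]
ft_force: [-1.1, 0.5, 4.4]
grip_width: -0.0001
grasp_force: 2.3
```

```bash
cat > s.py <<'E'
from h import *
o=bot.get_obs();p=o['eef_pos'];c=cam('side');o2=bot.get_obs()
y=np.radians(25.5);d=p[:2]-np.array([.5805,.0326]);print(p,o['ft_force'],o2['ft_force'],o2['eef_pos'],'stage',d@[np.cos(y),np.sin(y)],d@[-np.sin(y),np.cos(y)])
E
python3 s.py
```

```text
[ 0.61577852 -0.03918163  0.06734805] [-1.06967344  0.47221554  4.35725742] [-1.31053821 -0.44208996  4.16075192] [ 0.61580854 -0.03917629  0.06739135] stage 0.0009390850763357358 -0.07997683709368136
```

In contact at about 4.3 N, with the platen sunk roughly 3 mm. Now tracing along the crest.

Request:
{"api": "jog_arm", "payload": {
  "deltas": [
    {"delta_pos": [0.011, -0.004, 0], "yaw": 0, "fingers": 0},
    {"delta_pos": [0.023, -0.008, 0], "yaw": 0, "fingers": 0},
    {"delta_pos": [0.034, -0.012, 0], "yaw": 0, "fingers": 0},
    {"delta_pos": [0.046, -0.017, 0], "yaw": 0, "fingers": 0},
    {"delta_pos": [0.057, -0.021, 0], "yaw": 0, "fingers": 0},
    {"delta_pos": [0.069, -0.024, 0], "yaw": 0, "fingers": 0},
    {"delta_pos": [0.08, -0.027, 0], "yaw": 0, "fingers": 0},
    {"delta_pos": [0.091, -0.03, 0], "yaw": 0, "fingers": 0},
    {"delta_pos": [0.102, -0.033, 0], "yaw": 0, "fingers": 0},
    {"delta_pos": [0.113, -0.035, 0], "yaw": 0, "fingers": 0},
    {"delta_pos": [0.124, -0.036, 0], "yaw": 0, "fingers": 0},
    {"delta_pos": [0.135, -0.036, 0], "yaw": 0, "fingers": 0}
  ]
}}

```text
clock: 5.4
eef_pos: [0.5878, -0.0073, 0.0669]
tool_rot: [0.534, 0.846, -0.001, -0.0]
ft_force: [1.8, -3.0, 5.6]
grip_width: -0.0001
grasp_force: 2.6
```

```bash
python3 s.py
```

```text
[ 0.58784807 -0.00734689  0.06691824] [ 1.79219031 -2.97921005  5.62178008] [ 2.05858259 -2.93427036  5.25629948] [ 0.58754692 -0.00684715  0.06686241] stage -0.010565318239237573 -0.039218901454968494
```

Request:
{"api": "jog_arm", "payload": {
  "deltas": [
    {"delta_pos": [0.011, 0.0, 0], "yaw": 0, "fingers": 0},
    {"delta_pos": [0.023, 0.001, 0], "yaw": 0, "fingers": 0},
    {"delta_pos": [0.034, 0.003, 0], "yaw": 0, "fingers": 0},
    {"delta_pos": [0.045, 0.006, 0], "yaw": 0, "fingers": 0},
    {"delta_pos": [0.056, 0.009, 0], "yaw": 0, "fingers": 0},
    {"delta_pos": [0.068, 0.012, 0], "yaw": 0, "fingers": 0},
    {"delta_pos": [0.079, 0.017, 0], "yaw": 0, "fingers": 0},
    {"delta_pos": [0.09, 0.022, 0], "yaw": 0, "fingers": 0},
    {"delta_pos": [0.101, 0.027, 0], "yaw": 0, "fingers": 0},
    {"delta_pos": [0.112, 0.032, 0], "yaw": 0, "fingers": 0},
    {"delta_pos": [0.123, 0.037, 0], "yaw": 0, "fingers": 0},
    {"delta_pos": [0.134, 0.042, 0], "yaw": 0, "fingers": 0}
  ]
}}

```text
clock: 6.65
eef_pos: [0.5806, 0.034, 0.0663]
tool_rot: [0.534, 0.846, -0.002, -0.001]
ft_force: [0.4, -4.7, 5.1]
grip_width: 0.0004
grasp_force: 2.7
```

Run:
```python
exec(open('s.py').read())
c=cam('wrist'); save('w4',c['image'][:, 120:520])
```

```text
[0.58062951 0.03401073 0.06633279] [ 0.42505188 -4.70943669  5.09623695] [-0.97774803 -2.4511471   5.78194594] [0.58065254 0.03458761 0.06637139] stage 0.0007242281141239047 0.0012175486034696629
```

View pics/w4.png

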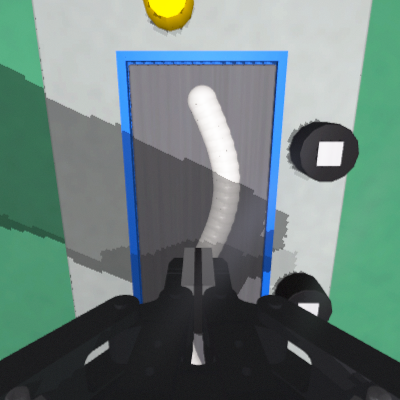

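The tips (200,250) sit on the bead but about 2 mm to the left of centre (bead at about (210,240)). I'll bias the next stretch to the right.

Request:
{"api": "jog_arm", "payload": {
  "deltas": [
    {"delta_pos": [0.011, 0.009, 0], "yaw": 0, "fingers": 0},
    {"delta_pos": [0.023, 0.015, 0], "yaw": 0, "fingers": 0},
    {"delta_pos": [0.034, 0.021, 0], "yaw": 0, "fingers": 0},
    {"delta_pos": [0.046, 0.027, 0], "yaw": 0, "fingers": 0},
    {"delta_pos": [0.057, 0.032, 0], "yaw": 0, "fingers": 0},
    {"delta_pos": [0.069, 0.037, 0], "yaw": 0, "fingers": 0},
    {"delta_pos": [0.08, 0.041, 0], "yaw": 0, "fingers": 0},
    {"delta_pos": [0.091, 0.044, 0], "yaw": 0, "fingers": 0},
    {"delta_pos": [0.102, 0.046, 0], "yaw": 0, "fingers": 0},
    {"delta_pos": [0.113, 0.047, 0], "yaw": 0, "fingers": 0},
    {"delta_pos": [0.124, 0.047, 0], "yaw": 0, "fingers": 0},
    {"delta_pos": [0.136, 0.047, 0], "yaw": 0, "fingers": 0}
  ]
}}

```text
clock: 7.95
eef_pos: [0.5766, 0.077, 0.0666]
tool_rot: [0.534, 0.846, -0.001, -0.0]
ft_force: [1.5, -3.2, 5.5]
grip_width: -0.0
grasp_force: 2.6
```

Run:
```python
exec(open('s.py').read())
c=cam('wrist'); save('w5',c['image'][:, 120:520])
```

```text
[0.57658552 0.07698271 0.06659658] [ 1.46178892 -3.1813363   5.52997459] [ 0.84279355 -4.14619453  3.82849961] [0.57631749 0.07750067 0.06659807] stage 0.015574097092943525 0.04174441263440833
```

View pics/w5.png

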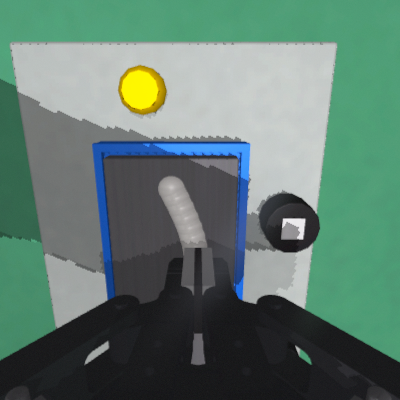

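The tips (197,250) are on the bead, with about 40 mm left to the yellow end at (171,188). Continuing.

Request:
{"api": "jog_arm", "payload": {
  "deltas": [
    {"delta_pos": [0.011, -0.001, 0], "yaw": 0, "fingers": 0},
    {"delta_pos": [0.023, -0.004, 0], "yaw": 0, "fingers": 0},
    {"delta_pos": [0.034, -0.007, 0], "yaw": 0, "fingers": 0},
    {"delta_pos": [0.046, -0.01, 0], "yaw": 0, "fingers": 0},
    {"delta_pos": [0.057, -0.013, 0], "yaw": 0, "fingers": 0},
    {"delta_pos": [0.069, -0.017, 0], "yaw": 0, "fingers": 0},
    {"delta_pos": [0.08, -0.021, 0], "yaw": 0, "fingers": 0},
    {"delta_pos": [0.092, -0.025, 0], "yaw": 0, "fingers": 0},
    {"delta_pos": [0.103, -0.03, 0], "yaw": 0, "fingers": 0},
    {"delta_pos": [0.115, -0.035, 0], "yaw": 0, "fingers": 0},
    {"delta_pos": [0.126, -0.039, 0], "yaw": 0, "fingers": 0},
    {"delta_pos": [0.136, -0.043, 0], "yaw": 0, "fingers": 0}
  ]
}}

```text
clock: 9.25
eef_pos: [0.5483, 0.1089, 0.067]
tool_rot: [0.534, 0.846, 0.0, -0.0]
ft_force: [1.9, -2.6, 4.7]
grip_width: -0.0001
grasp_force: 2.4
```

Run:
```python
exec(open('s.py').read())
c=cam('wrist'); save('w6',c['image'][:, 120:520])
```

```text
[0.5482504  0.10894463 0.06700915] [ 1.86058078 -2.58437071  4.72405192] [ 2.64005037 -1.32430558  5.08303184] [0.54785931 0.10924277 0.06696724] stage 0.003759199682608872 0.08279135109477836
```

View pics/w6.png

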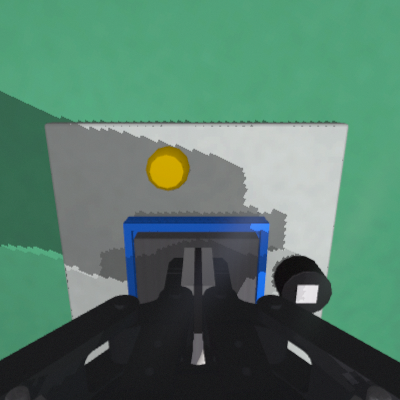

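The tips (197,250) now cover the yellow end and are still in contact at about 5 N. A short hold, then lift straight up.

Request:
{"api": "jog_arm", "payload": {
  "deltas": [
    {"delta_pos": [0, 0, 0], "yaw": 0, "fingers": 0},
    {"delta_pos": [0, 0, 0], "yaw": 0, "fingers": 0},
    {"delta_pos": [0, 0, -0.01], "yaw": 0, "fingers": 0},
    {"delta_pos": [0, 0, -0.02], "yaw": 0, "fingers": 0},
    {"delta_pos": [0, 0, -0.04], "yaw": 0, "fingers": 0},
    {"delta_pos": [0, 0, -0.1], "yaw": 0, "fingers": 0},
    {"delta_pos": [0, 0, -0.2], "yaw": 0, "fingers": 0},
    {"delta_pos": [0, 0, -0.35], "yaw": 0, "fingers": 0},
    {"delta_pos": [-0.15, 0, -0.5], "yaw": 0, "fingers": 0},
    {"delta_pos": [-0.3, 0, -0.6], "yaw": 0, "fingers": 0},
    {"delta_pos": [-0.3, 0, -0.6], "yaw": 0, "fingers": 0},
    {"delta_pos": [-0.3, 0, -0.6], "yaw": 0, "fingers": 0}
  ]
}}

```text
clock: 10.55
eef_pos: [0.5881, 0.0258, 0.2487]
tool_rot: [0.535, 0.845, 0.001, 0.001]
ft_force: [0.4, -0.4, 0.9]
grip_width: -0.0002
grasp_force: 0.0
```

Run:
```python
from m import *
c=cam('wrist'); bead(c); o=bot.get_obs(); print(o['clock'],o['eef_pos'],o['ft_force'])
```

```text
rim ((581.9295043945312, 34.50279235839844), (75.90853118896484, 200.69146728515625), 25.418258666992188)
yel 479 [0.51454719 0.14088489 0.02508393] [[0.51466249 0.14070362 0.026     ]]
plate z 0.047567619689393395 bead z [0.05082643 0.05212554] 2005
y range -0.08339789283111816 0.08636818822544334
-0.080 mid 0.0016 w 0.0100 [ 0.61638741 -0.03891687]
-0.070 mid -0.0014 w 0.0105 [ 0.60938992 -0.03117521]
-0.060 mid -0.0054 w 0.0120 [ 0.60144004 -0.02388783]
-0.050 mid -0.0085 w 0.0108 [ 0.59431789 -0.01620563]
-0.040 mid -0.0095 w 0.0108 [ 0.58915611 -0.00758839]
-0.030 mid -0.0093 w 0.0107 [0.58501391 0.00151517]
-0.020 mid -0.0070 w 0.0108 [0.58279716 0.01153712]
-0.010 mid -0.0025 w 0.0109 [0.58251833 0.02248341]
-0.000 mid 0.0015 w 0.0125 [0.58189773 0.03326668]
0.010 mid 0.0062 w 0.0113 [0.58181945 0.04430863]
0.020 mid 0.0103 w 0.0112 [0.5812085  0.05509651]
0.030 mid 0.0129 w 0.0101 [0.57918688 0.06521153]
0.040 mid 0.0138 w 0.0100 [0.57574452 0.0746489 ]
0.050 mid 0.0137 w 0.0099 [0.57137603 0.08364452]
0.060 mid 0.0108 w 0.0116 [0.56438319 0.09138839]
0.070 mid 0.0076 w 0.0122 [0.55719254 0.09903791]
0.080 mid 0.0028 w 0.0111 [0.54860301 0.1060202 ]
10.6 [0.58687732 0.02698332 0.24688062] [-0.91721634 -0.20085022  0.15838088]
```

The coupon is unmoved, the platen has risen again, and the path stayed within about 3 mm of the bead. Handing in.

```bash
python3 -c "
from workcell import bot
print(bot.job_done())"
```

```text
the job is handed in; nothing more can be done
None
```

I traced the weld bead lightly from the red-puck end to the yellow-puck end (4–6 N at each check), lifted clear with the coupon still in place and the platen back up, and handed the job in; no verdict was returned.

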